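# Stroke the dust flaps shut along a curved port rail

## Task

Shut the four dust flaps on the curved port rail by running your fingertips lightly along the row, close over the rail and following its curve: start at the end with the brass hose barb and work to the other end, so that the flaps go down one after another. Do not pick up, press hard on or shift the rail, and leave everything standing around it alone.

Things in the scene. Friction and masses are not known exactly. Their poses are not given: they have to be found in the camera images.
- rail: loose curved port rail, 0.95 kg, lying on the table: an arc of radius 150 mm (middle line), 285 mm long, 50 mm wide, black with a level dark steel top 28 mm above the table, brass hose barb out of one end, four white dust flaps standing in a row on top. Origin on its underside; in its frame the arc is centred at (-120, 0) mm, its apex at (+30, 0) mm, the barb end is the +y end
- run_in (a point): point on the middle line of the rail, 32 mm above the rail's underside, 40 mm before the first flap's hinge measured along the arc, at the barb end; top face bare here
- run_out (a point): the same at the other end, 27 mm past the free edge of flap 4 once shut; top face bare here
- hinge1 (a point): middle of the hinge line of flap 1 (flap 1 is nearest the barb, flap 4 farthest; 54 mm apart along the arc), 4 mm above the rail's top face, 32 mm above its underside. The hinge line runs across the rail
- hinge2 (a point): middle of the hinge line of flap 2 (flap 1 is nearest the barb, flap 4 farthest; 54 mm apart along the arc), 4 mm above the rail's top face, 32 mm above its underside. The hinge line runs across the rail
- hinge3 (a point): middle of the hinge line of flap 3 (flap 1 is nearest the barb, flap 4 farthest; 54 mm apart along the arc), 4 mm above the rail's top face, 32 mm above its underside. The hinge line runs across the rail
- hinge4 (a point): middle of the hinge line of flap 4 (flap 1 is nearest the barb, flap 4 farthest; 54 mm apart along the arc), 4 mm above the rail's top face, 32 mm above its underside. The hinge line runs across the rail
- flap1 (a joint): angle of flap 1: 0 shut (flat, reaching 34 mm from its hinge along the rail away from the barb, upper face 5.5 mm above the rail top), 1.57 upright, 1.9 fully open. 34 mm long, 32 wide, 3 thick. Stays where it stands when steep, drops shut of itself below about 0.7; under 1 N, pushing away from the barb, shuts it
- flap2 (a joint): angle of flap 2: 0 shut (flat, reaching 34 mm from its hinge along the rail away from the barb, upper face 5.5 mm above the rail top), 1.57 upright, 1.9 fully open. 34 mm long, 32 wide, 3 thick. Stays where it stands when steep, drops shut of itself below about 0.7; under 1 N, pushing away from the barb, shuts it
- flap3 (a joint): angle of flap 3: 0 shut (flat, reaching 34 mm from its hinge along the rail away from the barb, upper face 5.5 mm above the rail top), 1.57 upright, 1.9 fully open. 34 mm long, 32 wide, 3 thick. Stays where it stands when steep, drops shut of itself below about 0.7; under 1 N, pushing away from the barb, shuts it
- flap4 (a joint): angle of flap 4: 0 shut (flat, reaching 34 mm from its hinge along the rail away from the barb, upper face 5.5 mm above the rail top), 1.57 upright, 1.9 fully open. 34 mm long, 32 wide, 3 thick. Stays where it stands when steep, drops shut of itself below about 0.7; under 1 N, pushing away from the barb, shuts it
- jar: small glass jar with white cap, 28 mm across, 55 mm tall, standing on the table close to the hollow (inner) side of the rail; origin under its centre; leave alone
- filter: white plastic filter cartridge with a narrower neck, 26 mm across, 45 mm tall, standing on the table close outside the rail's bulging side; origin under its centre; leave alone
- fitting: plain brass cylinder, 24 mm across, 30 mm tall, standing on the table close outside the rail's bulging side; origin under its centre; leave alone
- phone: black phone lying flat, 75 x 155 x 9 mm; origin under its centre; leave alone
- driver: screwdriver lying on the table; leave alone
- spray: blue spray can with a cap, 52 mm across, 120 mm tall; origin under its centre; leave alone
- gel: clear hand-gel bottle with white cap, 60 mm across, 120 mm tall; origin under its centre; leave alone

How it is judged:
By the outcome, as a careful person would: the job done as asked, in the order asked, and still so for the second after the job is handed in, with the robot touching nothing.
It also fails if it takes over 42 s, if anything falls off the work surface, if the arm or the gripper's body presses on something with over 40 N, if the wrist force passes 120 N, or if a joint passes its speed limit or range.

## Robot

A 6-joint arm with a two-finger parallel gripper is mounted at the origin on the work surface. World frame = base frame: x ahead of the robot, y to its left, z up, the work surface at z = 0. Lengths are in m, angles in degrees, forces in N, time in s.
With the tool pointing down it reaches from about 0.4 to 0.825 m from the base axis. Payload 7 kg.
Tool frame: the origin (TCP) lies midway between the tips of the shut fingers; the grasp point (between the pads) lies 19 mm behind it; z points along the fingers, y is the line along which they close (so a half turn about z gives the same grasp; the last joint's range is limited). The gripper opens to 88 mm and grips with 3 to 60 N. Pads are 19 mm wide; open, the fingers measure 130 mm over their backs; the gripper's body (78 mm by 193 mm) begins 47 mm behind the grasp point.
Start: joints at [-60.327, 20.546, 0.682, 0, -70.136, -16.507], TCP at [0.154, -0.657, 0.227] pointing down, gripper open.
Joint ranges: [-176.03, 176.03], [-82.01, 121.73], [-58.28, 71.71], [-173.87, 95.51], [-174.79, -0.11], [-173.66, 173.66]. Speed limits (degrees/s): [136.94, 136.94, 172.46, 180, 180, 180].

## Interface

Orientations are given as [roll, pitch, yaw] about the fixed x, y, z axes, in that order (R = Rz(yaw) Ry(pitch) Rx(roll)).
In Python, from plant import ctrl gives the robot as it stands.
- The arm moves only by the tool arm_command, never from a script. Its argument "steps" is a list of rows, each an object with "translation": the shift along the tool's x, y, z in mm, a list of three; "rotation": the turn, a rotation vector about the tool's x, y, z in units of 5 degrees (1.0 is 5 degrees), a list of three; "claw": the finger opening in mm, from 0 to 87.6. In form: [{"translation": [x, y, z], "rotation": [rx, ry, rz], "claw": claw}, ...]. A call has 1 to 5 rows; each row is the pose to reach, as a shift and turn from the pose commanded when the call began, along the tool's axes at that moment; what a row does not reach only later rows make up. A row lasts 1/10 s, in which the tool goes at most 50 mm and 8.59 degrees, less where a joint would pass 70% of its speed; a pose out of reach is approached as far as the arm can. A call with a gripper value outside its range is refused whole. The fingers move at their own pace and stop on an object; the grip force is fixed at half the most. Time passes only in rows, so rows that repeat a pose let the fingers close. It gives the time, the measured TCP pose, the force, the opening and the grip force at its end, in the units of the state.
- ctrl.get_obs(): the state, without advancing time (a new reading comes with each control period).
- ctrl.snapshot(name): name is "scene" or "top"; returns (picture, depth): 420x560x3 uint8, red, green, blue; 420x560 float32, m along the optical axis (not along the pixel's ray), 0 where there is no reading.
- ctrl.calibration(name): a dict with "vertical_fov" (degrees; the focal length in pixels is half the picture's height over the tangent of half this angle, whatever the lens; pixels are square), "cx", "cy" (the principal point, pixels), "rvec" (rotation vector, rad) and "tvec" (3), from world to camera coordinates, as OpenCV has them. Camera axes: x right, y down, z forward; pixel columns grow to the right and rows downward; lengths in m; the calibration is good to about 2 mm. A picture is of the moment at which its call begins. calibration takes no time and is no camera call.
- ctrl.close_job(): hands the job in; it is judged then, once.
The state is a dict: "clock": time; "joint_pos": joint angles; "qvel": joint speeds; "tau": joint torques, N m; "tool_pos": TCP position; "orientation": TCP orientation; "force": force on the tool from outside, world axes, zero at the start; "moment": the same for the moment, N m; "opening": finger opening in m; "gripper_force": force on a finger pad.
Only numpy, scipy, OpenCV 4.12 (cv2) and the standard library are available. Lean on these libraries where they do the work, as an engineer would, in place of code of your own. Each camera call takes 0.05 s, during which the arm holds its last target. There are 200 camera calls.

## Working session

There is one attempt and no reset: what is moved stays moved. The work goes in short steps, Python scripts to look and compute and a tool call to move; the robot and the scene stay as the last step left them, time stands still between calls to the robot, and variables do not carry over. Pictures are saved under pics/ and viewed, at most 10 in all, crops included, and the job is handed in when it is done.

Besides the shell and the picture viewer there is one more tool, called after "Call:" as a command line: name --argument value ..., lists and objects as JSON in quotes. arm_command: Moves the arm, as the interface text tells. Its arguments: {"type":"object","properties":{"steps":{"type":"array"}},"required":["steps"]}

```bash
mkdir -p pics; cat > h.py <<'E'
import numpy as np,cv2
from plant import ctrl
def cal(n):
    c=ctrl.calibration(n);f=210/np.tan(np.radians(c["vertical_fov"])/2)
    return f,c["cx"],c["cy"],cv2.Rodrigues(np.array(c["rvec"],float))[0],np.array(c["tvec"],float).ravel()
def ray(n,u,v):
    f,cx,cy,R,t=cal(n);return -R.T@t,R.T@np.array([(u-cx)/f,(v-cy)/f,1.])
def at_z(n,u,v,z):
    o,d=ray(n,u,v);return o+d*(z-o[2])/d[2]
def from_depth(n,u,v,D):
    o,d=ray(n,u,v);return o+d*D[int(v),int(u)]
def proj(n,P):
    f,cx,cy,R,t=cal(n);p=R@np.array(P,float)+t;return f*p[0]/p[2]+cx,f*p[1]/p[2]+cy
E
python3 - <<'E'
from h import *
for n in("scene","top"):
    p,d=ctrl.snapshot(n);cv2.imwrite(f"pics/{n}0.png",p[:,:,::-1]);np.save(n+"0",d);print(n,cal(n)[0],ray(n,280,210))
print(ctrl.get_obs())
E
```

```text
scene 380.83928702177616 (array([ 1.1347906 , -0.50060376,  0.56835898]), array([-0.63549612,  0.51776978, -0.57281735]))
top 400.0405683967922 (array([ 0.46012777, -0.00422547,  1.26679752]), array([ 0.0439216 ,  0.01843482, -0.99886572]))
{'clock': 0.1, 'joint_pos': array([-6.03265373e+01,  2.05878881e+01,  6.38862800e-01, -1.84137460e-02,
       -7.01348002e+01, -1.65090780e+01]), 'qvel': array([-0.0433635 , -0.00036334,  0.22033002,  0.01052815,  0.00375732,
       -0.0911427 ]), 'tau': array([-2.94946905e-03, -5.84164381e+01,  2.93752849e+01,  7.01557472e+00,
        1.01719686e-02, -4.27323141e-05]), 'tool_pos': array([ 0.15363298, -0.65683724,  0.22570673]), 'orientation': array([ 1.79914711e+02, -7.22543500e-03, -1.66841880e+02]), 'force': array([-0.04483241,  0.5247199 , -0.59744268]), 'moment': array([ 0.00654086,  0.01167899, -0.05838933]), 'gripper_force': 0.0, 'opening': 0.08750607816825096}
```

View pics/scene0.png

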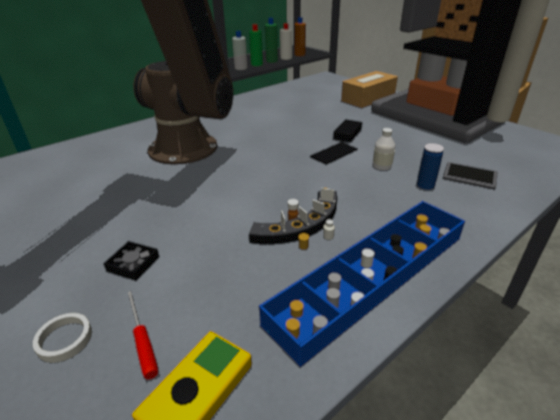

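View pics/top0.png

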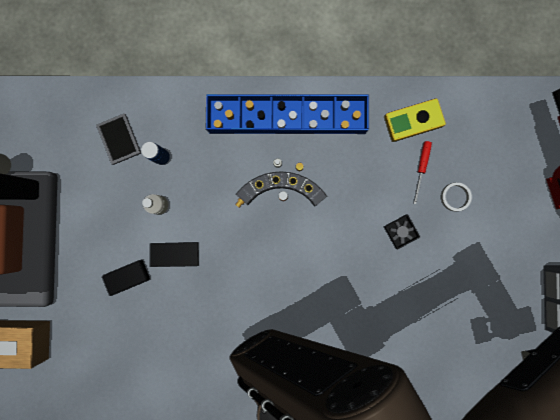

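Scene: the rail spans about (250,235) to (335,195). Top: the rail runs from the barb at (240,202) over the apex near (281,178) to (322,200). The jar is at (283,197), the filter at (278,162) and the fitting at (299,167). I'll enlarge the crops.

```bash
python3 - <<'E'
from h import *
t=cv2.imread("pics/top0.png")[145:225,225:335];s=cv2.imread("pics/scene0.png")[175:260,240:350]
z=lambda a:cv2.resize(a,None,fx=7,fy=7,interpolation=cv2.INTER_CUBIC)
cv2.imwrite("pics/tc.png",z(t));cv2.imwrite("pics/sc.png",z(s))
E
```

```text
(no output)
```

View pics/tc.png

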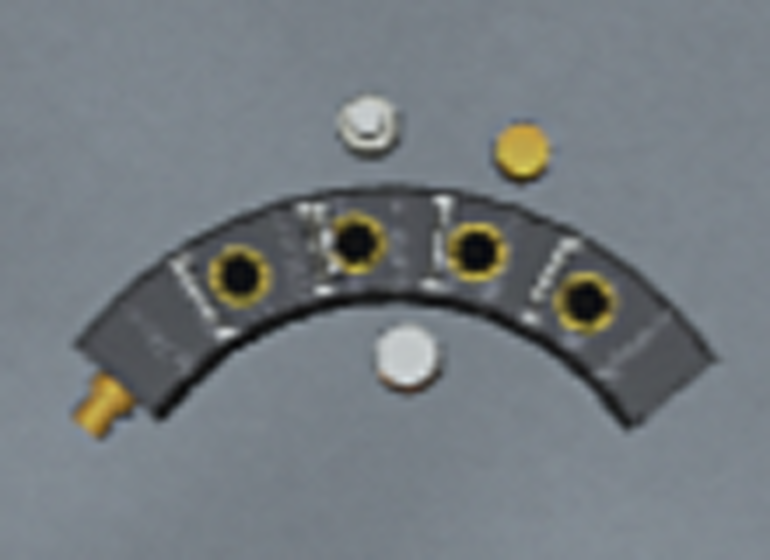

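View pics/sc.png

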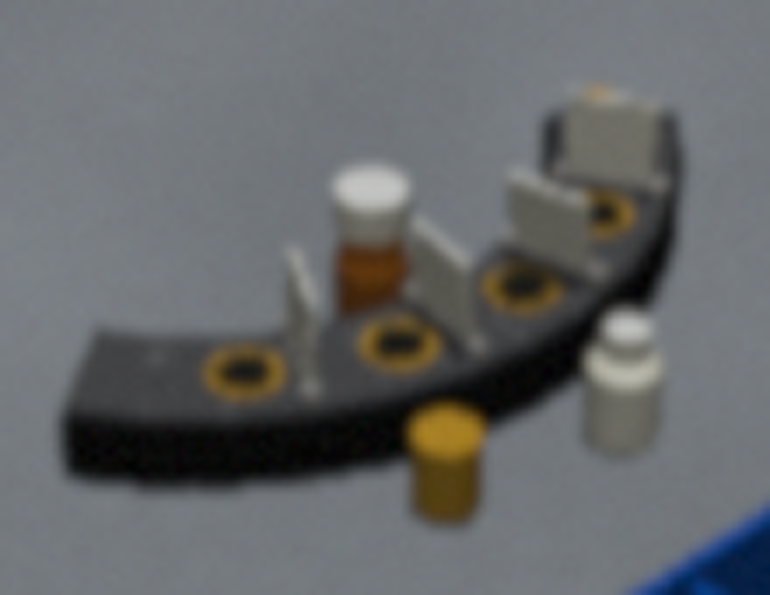

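Top crop: outer corners at (75,347) and (718,358), hinge lines centred near (202,298), (315,249), (437,245) and (552,280). Scene crop: far-end corners at (100,332) and (65,412). I'll fit the rail pose from both views.

```bash
cat > fit.py <<'E'
from h import *
from scipy.optimize import least_squares
T=lambda a,b:("top",225+(a+.5)/7-.5,145+(b+.5)/7-.5); S=lambda a,b:("scene",240+(a+.5)/7-.5,175+(b+.5)/7-.5)
A=.95
obs=[(T(75,347),.175,A),(T(718,358),.175,-A),(T(158,408),.125,A),(T(632,420),.125,-A),
 (S(100,332),.125,-A),(S(65,412),.175,-A)]
def W(p,r,a,z): 
    x,y=-.12+r*np.cos(a),r*np.sin(a);c,s=np.cos(p[2]),np.sin(p[2]);return np.array([p[0]+c*x-s*y,p[1]+s*x+c*y,z])
def res(p): return np.ravel([np.array(proj(o[0],W(p,r,a,p[3])))-o[1:] for o,r,a in obs])
if __name__=="__main__":
    f=least_squares(res,[.53,0,0,.028]);p=f.x;print("x,y,yaw,ztop",p[:2],np.degrees(p[2]),p[3]);print(f.fun.reshape(-1,2).round(2))
    D=np.load("top0.npy")
    for q in[(110,330),(270,270),(395,200),(660,370)]:
        t=T(*q);P=from_depth("top",round(t[1]),round(t[2]),D);print("top face",P.round(4))
    # hinge posts (top view), z~.032
    for q in[((180,262),(225,333)),((305,208),(322,290)),((443,203),(430,287)),((573,243),(530,318))]:
        m=np.mean([at_z(*T(*k),.033) for k in q],0);d=m[:2]-W(p,0,0,0)[:2]
        print("hinge",m.round(4),"r",np.hypot(*d).round(4),"s mm",150*(np.arctan2(d[1],d[0])-p[2]))
    for n,q,z in[("jar",(407,355),.055),("filter",(367,122),.045),("fitting",(522,152),.03)]:
        m=at_z(*T(*q),z);d=m[:2]-W(p,0,0,0)[:2];print(n,m.round(3),"r",np.hypot(*d))
    np.save("pose",p)
E
python3 fit.py
```

```text
x,y,yaw,ztop [0.58023717 0.01472509] -0.6758709806394485 0.027957297910576384
[[ 0.33 -0.28]
 [ 0.11 -0.07]
 [ 1.28  0.59]
 [-0.9   0.18]
 [ 1.29 -0.79]
 [-0.59  0.52]]
top face [0.5697 0.1438 0.0269]
top face [0.598  0.0722 0.03  ]
top face [0.6302 0.0166 0.0257]
top face [ 0.5563 -0.1022  0.0235]
hinge [0.5848 0.1014 0.033 ] r 0.1509 s mm 91.75857598783165
hinge [0.6067 0.0524 0.033 ] r 0.1509 s mm 38.16326494255462
hinge [ 0.6089 -0.002   0.033 ] r 0.1498 s mm -16.48957899509615
hinge [ 0.5935 -0.053   0.033 ] r 0.1501 s mm -70.01153523982032
jar [0.558 0.01  0.055] r 0.0981434229441229
filter [0.662 0.029 0.045] r 0.20166145620949744
fitting [ 0.651 -0.04   0.03 ] r 0.1987412225476064
```

```bash
cat > go.py <<'E'
import sys
from fit import *
from scipy.spatial.transform import Rotation as Ro
p=np.load("pose.npy");o=ctrl.get_obs()
def rel(P,yaw):
    R0=Ro.from_euler("xyz",o["orientation"],degrees=True);R1=Ro.from_euler("xyz",[180,0,yaw],degrees=True)
    return (R0.inv().apply(np.array(P)-o["tool_pos"])*1e3).round(1),((R0.inv()*R1).as_rotvec(degrees=True)/5).round(2)
def sp(s,z): a=s/150; return W(p,.15,a,z),np.degrees(a+p[2])-90
print(o["clock"],o["tool_pos"].round(4),o["orientation"].round(2),o["joint_pos"].round(1),o["force"].round(2),o["opening"])
for z in(.2,.11,.039):print(z,sp(135,z),*rel(*sp(135,z)))
E
python3 - <<'E'
from go import *
print("way",*rel([.48,-.38,.21],-100))
E
```

```text
0.1 [ 0.1536 -0.6568  0.2257] [ 1.7991e+02 -1.0000e-02 -1.6684e+02] [-60.3  20.6   0.6  -0.  -70.1 -16.5] [-0.04  0.52 -0.6 ] 0.08750607816825096
0.2 (array([0.55486653, 0.13253159, 0.2       ]), np.float64(-39.10966941886536)) [-570.4  677.3   26.6] [ 1.000e-02  2.000e-02 -2.555e+01]
0.11 (array([0.55486653, 0.13253159, 0.11      ]), np.float64(-39.10966941886536)) [-570.4  677.1  116.6] [ 1.000e-02  2.000e-02 -2.555e+01]
0.039 (array([0.55486653, 0.13253159, 0.039     ]), np.float64(-39.10966941886536)) [-570.4  677.   187.6] [ 1.000e-02  2.000e-02 -2.555e+01]
way [-380.8  195.3   15.9] [ 2.000e-02  1.000e-02 -1.337e+01]
```

Call:
arm_command --steps '[{"translation":[-40,20,1],"rotation":[0,0,-1.3],"claw":0},{"translation":[-80,41,3],"rotation":[0,0,-2.7],"claw":0},{"translation":[-120,62,5],"rotation":[0,0,-4.1],"claw":0},{"translation":[-160,82,7],"rotation":[0,0,-5.5],"claw":0},{"translation":[-200,102,8],"rotation":[0,0,-7],"claw":0}]'

```text
clock: 0.6
tool_pos: [0.3261, -0.5108, 0.2181]
orientation: [180.0, 0.0, -131.6]
force: [0.3, -0.3, 1.3]
opening: 0.0534
gripper_force: 0.0
```

```bash
python3 - <<'E'
from go import *
print("way",*rel([.48,-.38,.21],-100))
E
```

```text
0.6 [ 0.3261 -0.5108  0.2181] [ 1.7996e+02  1.0000e-02 -1.3156e+02] [-39.   14.5  -9.1  -0.  -66.5  -2.6] [ 0.35 -0.3   1.27] 0.053367284462585075
0.2 (array([0.55486653, 0.13253159, 0.2       ]), np.float64(-39.10966941886536)) [-633.2  255.6   18.4] [ 1.000e-02  1.000e-02 -1.849e+01]
0.11 (array([0.55486653, 0.13253159, 0.11      ]), np.float64(-39.10966941886536)) [-633.1  255.5  108.4] [ 1.000e-02  1.000e-02 -1.849e+01]
0.039 (array([0.55486653, 0.13253159, 0.039     ]), np.float64(-39.10966941886536)) [-633.1  255.5  179.4] [ 1.000e-02  1.000e-02 -1.849e+01]
way [-200.   -28.4    8.1] [ 0.01  0.   -6.31]
```

Call:
arm_command --steps '[{"translation":[-45,18,1],"rotation":[0,0,-1.3],"claw":0},{"translation":[-90,36,2],"rotation":[0,0,-2.6],"claw":0},{"translation":[-135,54,3],"rotation":[0,0,-4],"claw":0},{"translation":[-180,72,4],"rotation":[0,0,-5.3],"claw":0},{"translation":[-225,91,6],"rotation":[0,0,-6.6],"claw":0}]'

```text
clock: 1.1
tool_pos: [0.4077, -0.2822, 0.2125]
orientation: [-180.0, 0.0, -98.6]
force: [1.1, 0.3, -0.7]
opening: 0.0132
gripper_force: 0.0
```

```bash
python3 go.py
```

```text
1.1 [ 0.4077 -0.2822  0.2125] [-179.99    0.    -98.57] [-11.9   4.1 -22.6  -0.  -63.3   3.4] [ 1.09  0.31 -0.74] 0.013242607122372881
0.2 (array([0.55486653, 0.13253159, 0.2       ]), np.float64(-39.10966941886536)) [-432.   -83.7   12.5] [ -0.    -0.   -11.89]
0.11 (array([0.55486653, 0.13253159, 0.11      ]), np.float64(-39.10966941886536)) [-432.   -83.7  102.5] [ -0.    -0.   -11.89]
0.039 (array([0.55486653, 0.13253159, 0.039     ]), np.float64(-39.10966941886536)) [-432.   -83.6  173.5] [ -0.    -0.   -11.89]
```

Call:
arm_command --steps '[{"translation":[-45,-9,1],"rotation":[0,0,-1.2],"claw":0},{"translation":[-90,-18,3],"rotation":[0,0,-2.5],"claw":0},{"translation":[-135,-26,4],"rotation":[0,0,-3.7],"claw":0},{"translation":[-180,-35,5],"rotation":[0,0,-5],"claw":0},{"translation":[-220,-43,6],"rotation":[0,0,-6],"claw":0}]'

```text
clock: 1.6
tool_pos: [0.484, -0.0711, 0.2066]
orientation: [-180.0, 0.0, -68.5]
force: [0.5, -1.1, 0.5]
opening: 0.0005
gripper_force: 0.0
```

```bash
python3 go.py
```

```text
1.6 [ 0.484  -0.0711  0.2066] [-1.7998e+02  1.0000e-02 -6.8540e+01] [ 14.7   3.7 -23.8  -0.  -62.4   6.7] [ 0.46 -1.13  0.48] 0.0004736268667453027
0.2 (array([0.55486653, 0.13253159, 0.2       ]), np.float64(-39.10966941886536)) [-163.6 -140.5    6.6] [-0.    0.   -5.89]
0.11 (array([0.55486653, 0.13253159, 0.11      ]), np.float64(-39.10966941886536)) [-163.6 -140.4   96.6] [-0.    0.   -5.89]
0.039 (array([0.55486653, 0.13253159, 0.039     ]), np.float64(-39.10966941886536)) [-163.5 -140.4  167.6] [-0.    0.   -5.89]
```

Call:
arm_command --steps '[{"translation":[-35,-30,1],"rotation":[0,0,-1.2],"claw":0},{"translation":[-75,-60,3],"rotation":[0,0,-2.5],"claw":0},{"translation":[-110,-95,4],"rotation":[0,0,-3.8],"claw":0},{"translation":[-145,-125,6],"rotation":[0,0,-5],"claw":0},{"translation":[-164,-140,7],"rotation":[0,0,-5.9],"claw":0}]'

```text
clock: 2.1
tool_pos: [0.5558, 0.1334, 0.1988]
orientation: [180.0, 0.0, -39.0]
force: [0.0, -0.7, 1.0]
opening: 0.0005
gripper_force: 0.0
```

```bash
python3 go.py
```

```text
2.1 [0.5558 0.1334 0.1988] [ 1.7997e+02  1.0000e-02 -3.8990e+01] [ 33.1  12.  -14.9  -0.  -63.1  17.9] [ 0.02 -0.69  1.  ] 0.0005122020859646011
0.2 (array([0.55486653, 0.13253159, 0.2       ]), np.float64(-39.10966941886536)) [-0.2  1.2 -1.2] [0.01 0.   0.02]
0.11 (array([0.55486653, 0.13253159, 0.11      ]), np.float64(-39.10966941886536)) [-0.2  1.2 88.8] [0.01 0.   0.02]
0.039 (array([0.55486653, 0.13253159, 0.039     ]), np.float64(-39.10966941886536)) [-1.000e-01  1.200e+00  1.598e+02] [0.01 0.   0.02]
```

Call:
arm_command --steps '[{"translation":[0,1,35],"rotation":[0,0,0],"claw":0},{"translation":[0,1,75],"rotation":[0,0,0],"claw":0},{"translation":[0,1,110],"rotation":[0,0,0],"claw":0},{"translation":[0,1,135],"rotation":[0,0,0],"claw":0},{"translation":[0,1,135],"rotation":[0,0,0],"claw":0}]'

```text
clock: 2.6
tool_pos: [0.5518, 0.1282, 0.0608]
orientation: [179.6, 0.2, -39.4]
force: [-0.2, -0.2, 0.0]
opening: 0.0007
gripper_force: 0.0
```

```bash
python3 - <<'E'
from go import *
s,_=ctrl.snapshot("scene");c=s[130:260,220:370]
cv2.imwrite("pics/s1.png",cv2.resize(c,None,fx=5,fy=4.6,interpolation=cv2.INTER_CUBIC)[:,:,::-1])
E
```

```text
2.6 [0.5518 0.1282 0.0608] [ 1.7961e+02  1.7000e-01 -3.9370e+01] [ 32.8  20.  -24.6  -0.1 -45.9  17.8] [-0.23 -0.17  0.02] 0.0006804714928632351
0.2 (array([0.55486653, 0.13253159, 0.2       ]), np.float64(-39.10966941886536)) [  -0.8   -4.4 -139.2] [ 0.08  0.03 -0.05]
0.11 (array([0.55486653, 0.13253159, 0.11      ]), np.float64(-39.10966941886536)) [ -0.6  -5.  -49.2] [ 0.08  0.03 -0.05]
0.039 (array([0.55486653, 0.13253159, 0.039     ]), np.float64(-39.10966941886536)) [-0.4 -5.5 21.8] [ 0.08  0.03 -0.05]
```

View pics/s1.png

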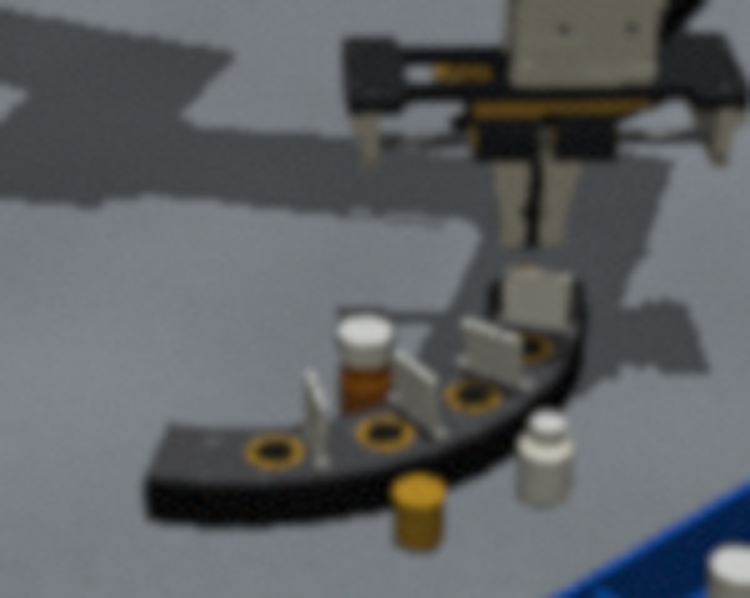

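The scene shows fingers shut and poised over the bare barb end, with all four flaps standing. Next I'll descend and correct the drift.

Call:
arm_command --steps '[{"translation":[0,-3,8],"rotation":[0.1,0,0],"claw":0},{"translation":[0,-5.5,16],"rotation":[0.1,0,0],"claw":0},{"translation":[0,-5.5,20],"rotation":[0.1,0,0],"claw":0},{"translation":[0,-5.5,20],"rotation":[0.1,0,0],"claw":0},{"translation":[0,-5.5,20],"rotation":[0.1,0,0],"claw":0}]'

```text
clock: 3.15
tool_pos: [0.5581, 0.1338, 0.0449]
orientation: [-179.5, -0.0, -39.3]
force: [-0.5, -0.1, 0.5]
opening: 0.0006
gripper_force: 0.0
```

```bash
python3 go.py
```

```text
3.15 [0.5581 0.1338 0.0449] [-1.7948e+02 -1.0000e-02 -3.9330e+01] [ 32.9  21.3 -25.1  -0.2 -43.1  17.9] [-0.47 -0.11  0.49] 0.0005666415802433308
0.2 (array([0.55486653, 0.13253159, 0.2       ]), np.float64(-39.10966941886536)) [  -1.7    1.6 -155.1] [-0.1  -0.   -0.04]
0.11 (array([0.55486653, 0.13253159, 0.11      ]), np.float64(-39.10966941886536)) [ -1.7   2.4 -65.1] [-0.1  -0.   -0.04]
0.039 (array([0.55486653, 0.13253159, 0.039     ]), np.float64(-39.10966941886536)) [-1.7  3.1  5.9] [-0.1  -0.   -0.04]
```

Call:
arm_command --steps '[{"translation":[-1,2,3],"rotation":[-0.1,0,0],"claw":0},{"translation":[-1.5,3,5],"rotation":[-0.1,0,0],"claw":0},{"translation":[-1.5,3,5],"rotation":[-0.1,0,0],"claw":0},{"translation":[-1.5,3,5],"rotation":[-0.1,0,0],"claw":0},{"translation":[-1.5,3,5],"rotation":[-0.1,0,0],"claw":0}]'

```text
clock: 3.65
tool_pos: [0.555, 0.1324, 0.0396]
orientation: [-180.0, -0.0, -39.3]
force: [0.2, -0.6, -0.4]
opening: 0.0002
gripper_force: 0.0
```

```bash
python3 go.py; python3 -c "
import numpy as np
for k in range(1,6):
  t=np.radians(3.4377*k);print(150*np.sin(t),150*(1-np.cos(t)),.6875*k)"
```

```text
3.65 [0.555  0.1324 0.0396] [-1.7999e+02 -1.0000e-02 -3.9330e+01] [ 33.1  21.7 -25.5   0.  -42.8  17.6] [ 0.2  -0.64 -0.41] 0.00022791976415528783
0.2 (array([0.55486653, 0.13253159, 0.2       ]), np.float64(-39.10966941886536)) [  -0.2   -0.  -160.4] [-0.   -0.   -0.04]
0.11 (array([0.55486653, 0.13253159, 0.11      ]), np.float64(-39.10966941886536)) [ -0.2   0.  -70.4] [-0.   -0.   -0.04]
0.039 (array([0.55486653, 0.13253159, 0.039     ]), np.float64(-39.10966941886536)) [-0.2  0.   0.6] [-0.   -0.   -0.04]
8.994478746621072 0.269911667438788 0.6875
17.9565879631589 1.0786753056455711 1.375
26.85407461171476 2.4233803180583156 2.0625
35.654918219524305 4.299187350382177 2.75
44.327446114946845 6.699345706565296 3.4375
```

Call:
arm_command --steps '[{"translation":[9,0.3,1],"rotation":[0,0,0.69],"claw":0},{"translation":[18,1.1,1],"rotation":[0,0,1.38],"claw":0},{"translation":[26.9,2.4,1],"rotation":[0,0,2.06],"claw":0},{"translation":[35.7,4.3,1],"rotation":[0,0,2.75],"claw":0},{"translation":[44.3,6.7,1],"rotation":[0,0,3.44],"claw":0}]'

```text
clock: 4.15
tool_pos: [0.5853, 0.0989, 0.0386]
orientation: [-180.0, -0.0, -56.7]
force: [1.1, -0.4, 0.4]
opening: 0.0002
gripper_force: 0.0
```

```bash
cat >> go.py <<'E'
d=o["tool_pos"][:2]-W(p,0,0,0)[:2];a=np.arctan2(d[1],d[0]);print("r",np.hypot(*d)*1e3,"s",150*(a-p[2]),"yaw err",o["orientation"][2]-np.degrees(a)+90)
E
python3 go.py|tail -1
```

```text
r 149.9573999890611 s 89.51154835080713 yaw err -0.18762171332826938
```

Tracking is exact and the forces are light, so I'll continue.

Call:
arm_command --steps '[{"translation":[9,0.3,0],"rotation":[0,0,0.69],"claw":0},{"translation":[18,1.1,0],"rotation":[0,0,1.38],"claw":0},{"translation":[26.9,2.4,0],"rotation":[0,0,2.06],"claw":0},{"translation":[35.7,4.3,0],"rotation":[0,0,2.75],"claw":0},{"translation":[44.3,6.7,0],"rotation":[0,0,3.44],"claw":0}]'

```text
clock: 4.65
tool_pos: [0.604, 0.0582, 0.0386]
orientation: [-180.0, 0.0, -73.9]
force: [-0.6, -0.9, -0.0]
opening: 0.0004
gripper_force: 0.3
```

```bash
cat > s.py <<'E'
from go import *
import sys
s,_=ctrl.snapshot("scene");c=s[150:260,230:360]
cv2.imwrite("pics/%s.png"%sys.argv[1],cv2.resize(c,None,fx=5,fy=5,interpolation=cv2.INTER_CUBIC)[:,:,::-1])
E
python3 s.py s2|tail -1
```

```text
r 149.8227021338068 s 44.43535903400404 yaw err -0.17796690634519052
```

View pics/s2.png

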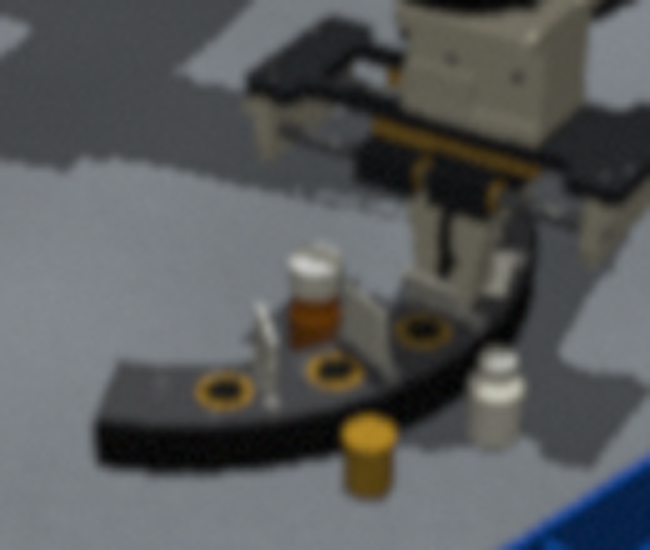

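Flap 1 lies shut at (505,270), the fingers are at flap 2, and flaps 3 and 4 are standing. Neighbours are clear.

Call:
arm_command --steps '[{"translation":[9,0.3,0],"rotation":[0,0,0.69],"claw":0},{"translation":[18,1.1,0],"rotation":[0,0,1.38],"claw":0},{"translation":[26.9,2.4,0],"rotation":[0,0,2.06],"claw":0},{"translation":[35.7,4.3,0],"rotation":[0,0,2.75],"claw":0},{"translation":[44.3,6.7,0],"rotation":[0,0,3.44],"claw":0}]'

```text
clock: 5.2
tool_pos: [0.6098, 0.0139, 0.0386]
orientation: [-180.0, 0.0, -91.0]
force: [-0.3, -0.3, 0.5]
opening: 0.0004
gripper_force: 0.0
```

Call:
arm_command --steps '[{"translation":[9,0.3,0],"rotation":[0,0,0.69],"claw":0},{"translation":[18,1.1,0],"rotation":[0,0,1.38],"claw":0},{"translation":[26.9,2.4,0],"rotation":[0,0,2.06],"claw":0},{"translation":[35.7,4.3,0],"rotation":[0,0,2.75],"claw":0},{"translation":[44.3,6.7,0],"rotation":[0,0,3.44],"claw":0}]'

```text
clock: 5.7
tool_pos: [0.6023, -0.0303, 0.0386]
orientation: [-180.0, 0.0, -108.2]
force: [-0.0, -0.4, 0.3]
opening: 0.0005
gripper_force: 0.0
```

```bash
python3 go.py|tail -1
```

```text
r 149.4631210771839 s -45.57420027859778 yaw err -0.11673367326245909
```

Call:
arm_command --steps '[{"translation":[9,0.3,0],"rotation":[0,0,0.69],"claw":0},{"translation":[18,1.1,0],"rotation":[0,0,1.38],"claw":0},{"translation":[26.9,2.4,0],"rotation":[0,0,2.06],"claw":0},{"translation":[35.7,4.3,0],"rotation":[0,0,2.75],"claw":0},{"translation":[44.3,6.7,0],"rotation":[0,0,3.44],"claw":0}]'

```text
clock: 6.2
tool_pos: [0.5821, -0.0702, 0.0386]
orientation: [-180.0, 0.0, -125.4]
force: [0.5, 0.7, 0.7]
opening: 0.0002
gripper_force: 0.0
```

Call:
arm_command --steps '[{"translation":[9,0.3,0],"rotation":[0,0,0.69],"claw":0},{"translation":[18,1.1,0],"rotation":[0,0,1.38],"claw":0},{"translation":[26.9,2.4,0],"rotation":[0,0,2.06],"claw":0},{"translation":[35.7,4.3,0],"rotation":[0,0,2.75],"claw":0},{"translation":[44.3,6.7,0],"rotation":[0,0,3.44],"claw":0}]'

```text
clock: 6.7
tool_pos: [0.5509, -0.1025, 0.0386]
orientation: [-180.0, 0.0, -142.6]
force: [0.3, 0.3, 0.2]
opening: 0.0006
gripper_force: 0.0
```

Call:
arm_command --steps '[{"translation":[0,0,0],"rotation":[0,0,0],"claw":0},{"translation":[0,0,-20],"rotation":[0,0,0],"claw":0},{"translation":[0,0,-50],"rotation":[0,0,0],"claw":0},{"translation":[0,0,-90],"rotation":[0,0,0],"claw":0},{"translation":[0,0,-120],"rotation":[0,0,0],"claw":0}]'

```text
clock: 7.2
tool_pos: [0.552, -0.1021, 0.1609]
orientation: [-179.9, 0.1, -142.3]
force: [0.0, 0.2, 0.3]
opening: 0.0006
gripper_force: 0.0
```

```bash
python3 s.py s3|tail -1
```

```text
r 149.65422969888175 s -134.87602648963633 yaw err -0.14764164164549243
```

View pics/s3.png

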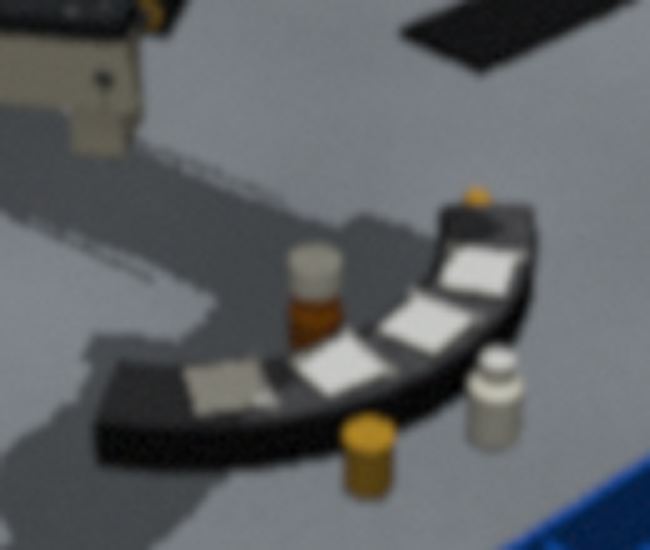

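All four flaps are flat, at (480,270), (425,322), (342,365) and (230,385). The rail and its neighbours haven't moved, and the arm is clear.

```bash
python3 -c "
from plant import ctrl
print(ctrl.close_job())"
```

```text
the job is handed in; nothing more can be done
None
```

The four flaps were shut one after another from the barb end, with the rail and everything around it unmoved in the last picture, and the job was handed in at about 7 s.

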